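Flip open the breaker board's cover and reset the tripped main switch

ROBOT

A 6-joint arm with a two-finger parallel gripper is mounted at the origin on a cart in front of the work surface, level with it; the furniture and walls round the work are solid. World frame = base frame: x ahead of the robot, y to its left, z up, the work surface at z = 0. Lengths are in m, angles in rad, forces in N, time in s.
With the tool pointing down it reaches from about 0.3 to 1 m from the base axis. Payload 5.1 kg.
Tool frame: the origin (TCP) lies where the fingers leave the gripper's body, on its centre line; the fingertips stand 78 mm ahead of it and the grasp point (between the pads) lies 59 mm ahead of it; z points along the fingers, y is the line along which they close (so a half turn about z gives the same grasp; the last joint's range is limited). The gripper opens to 95 mm and grips with 3 to 60 N. Pads are 20 mm wide; open, the fingers measure 119 mm over their backs; the gripper's body (75 mm by 180 mm) begins 59 mm behind the grasp point.
Start: joints at [1.137, 0.124, 1.65, -0, 1.367, -0.083], TCP at [0.223, 0.61, 0.292] pointing down, gripper open.
Joint ranges: [-2.61, 2.61], [-1.02, 2.33], [0.03, 2.71], [-1.35, 4.49], [0.32, 2.68], [-2.91, 2.91]. Speed limits (rad/s): [2.57, 2.57, 3.14, 3.14, 3.14, 3.14].

INTERFACE

Orientations are given as a rotation vector (axis times angle).
In Python, from station import r, capture, ticket gives the robot as it stands.
- The arm moves only by the tool step_arm, never from a script. Its argument "deltas" is one flat list of numbers, 7 for each row, row after row: the finger opening in cm, from 0 to 9.51, then the shift along the tool's x, y, z in cm, then the turn, a rotation vector about the tool's x, y, z in degrees. In form: [fingers, tx, ty, tz, wx, wy, wz, fingers, tx, ty, tz, wx, wy, wz, ...]. A call has 1 to 20 rows; each row shifts and turns the commanded pose from where the row before left it, along the tool's axes as they then stand; what a row does not reach is not made up. A row lasts 1/10 s, in which the tool goes at most 50 mm and 8.59 degrees, less where a joint would pass 70% of its speed; a pose out of reach is approached as far as the arm can. A call is refused whole if a number of a shift passes 5 or a number of a turn 8.59, either way. A call with a gripper value outside its range is refused whole. The fingers move at their own pace and stop on an object; the grip force is fixed at half the most. Time passes only in rows, so rows that do not move let the fingers close. It gives the time, the measured TCP pose, the force, the opening and the grip force at its end, in the units of the state.
- r.get_obs(): the state, without advancing time (a new reading comes with each control period).
- capture(name): name is "side" or "top" or "wrist"; returns a dict with "pixels" (400x640x3 uint8, blue, green, red), "range_z" (400x640 float32, m along the optical axis (not along the pixel's ray), 0 where there is no reading), "mtx" (3x3 intrinsics, pixels), "xyz" and "orientation" of the camera in the world; the wrist camera has in their place "mount" (4x4, takes a point from camera to tool coordinates, whose origin is the TCP and whose axes are the flange's). Camera axes: x right, y down, z forward; pixel columns grow to the right and rows downward; lengths in m; the calibration is good to about 2 mm. A picture is of the moment at which its call begins: read the wrist's pose just before it.
- ticket.hand_in(): hands the job in; it is judged then, once.
The state is a dict: "t": time; "joint_positions": joint angles; "joint_vel": joint speeds; "joint_efforts": joint torques, N m; "eef_pos": TCP position; "tcp_rot": TCP orientation; "contact_force": force on the tool from outside, world axes, zero at the start; "wrist_torque": the same for the moment, N m; "opening": finger opening in m; "grip_force": force on a finger pad.
Only numpy, scipy, OpenCV 4.12 (cv2) and the standard library are available. Lean on these libraries where they do the work, as an engineer would, in place of code of your own. Each camera call takes 0.05 s, during which the arm holds its last target. There are 200 camera calls.

TASK

The main switch of the breaker board lying on the desk has tripped: its wide toggle, at the left end of the row, stands half-way. With the fingertips alone, flip the board's smoked cover up and over until it lies back open by its own weight, then reset the switch: push the main toggle fully down to off (towards the robot) and after that fully up to on (towards the cover's hinge), like its neighbours. Touch and push only: pinch and lift nothing, do not force or shift the board, keep the four narrow breakers on, and leave the tools and parts lying on and round the board undisturbed.

Things in the scene. Friction and masses are not known exactly. Their poses are not given: they have to be found in the camera images.
- board: Grey breaker board lying on its back, 191 along its x, 230 along its y, 58 high to its flat face, 76 with the cover; 2.4 kg, loose: a level push over 10 N may slide it. Origin: centre of its underside; z up, +x towards its upper edge (away from the robot, give or take 0.3 rad), +y to the robot's left. Face at z 57, and 58.5 in the window (x -23 to 24). Toggles at x 0, y 54 (main), 27, 9, -9, -27
- board_door (a joint): Hinge of the thin smoked cover over the window, a hollow tray 17 mm deep, 60 g. 0 shut, 2.23 rad at its stop, lying back open; opening turns its near edge up and away from the robot. Swings almost freely: below about 1.35 rad it drops shut by its weight, beyond that it falls open and stays. Shut, it spans x -33 to 34, y -80 to 80, z 59 to 76 mm of the board. Keep fingers out of its hollow
- cover_tab (a point): Middle of the rounded outer edge (bead 36 mm long along the board's y, 3.6 thick) of the thumb tab that flares up and out from the cover's near wall; moves with the cover. Shut, it lies at x -47.7, z 73.2 mm of the board, clear 14 mm above the face: a fingertip set before or under it and raised round the hinge (90 mm away) takes the cover up; a level push at first only jams
- cover_hinge (a point): Point on the cover's hinge axis (along the board's y), at x 42, z 63 mm of the board; open, the cover leans back behind it and its tab reaches 130 mm up
- board_main (a joint): Main toggle. 0 = fully on (up, leaning 0.38 rad from upright towards the board's +x, the cover's hinge), 0.768 = fully off (down, leaning 0.38 rad towards -x). Pivots about the board's y at x 0, z 54 mm, firm stops at both ends, turns with about 1 to 2 N at its tip, stays where it is left. Starts tripped, about half-way (0.32 to 0.46)
- main_tip (a point): Middle of the main toggle's free end (18 mm wide along the board's y, 6 thick; 17 from its pivot, 12 above the window's face), moves with it. The next toggle's side is 14 mm to the right of its right side; to its left the face is clear for 50 mm; 35 mm lie free between it and the open cover's hinge
- board_breaker1 (a joint): Toggle of narrow breaker 1 (at y 27 mm of the board, 8 wide), same range and sense as the main toggle: 0 on, 0.768 off. Starts on and must stay on
- board_breaker2 (a joint): Toggle of narrow breaker 2 (at y 9 mm of the board, 8 wide), same range and sense as the main toggle: 0 on, 0.768 off. Starts on and must stay on
- board_breaker3 (a joint): Toggle of narrow breaker 3 (at y -9 mm of the board, 8 wide), same range and sense as the main toggle: 0 on, 0.768 off. Starts on and must stay on
- board_breaker4 (a joint): Toggle of narrow breaker 4 (at y -27 mm of the board, 8 wide), same range and sense as the main toggle: 0 on, 0.768 off. Starts on and must stay on
- driver: Small screwdriver with an amber handle, 150 long, 20 thick, lying at the board's left; origin under its middle (a bystander: leave it alone)
- strip: White connector strip of six terminals, 62 x 16 x 13, lying loose on the near right part of the board's face; origin at the centre of its underside (a bystander: leave it alone)
- marker: Marker pen, 132 long, 17 thick, lying at the board's right; origin under its middle (a bystander: leave it alone)
- tape_rule: Tape measure lying on its side, 83 x 62 x 38 high, on the desk to the right of the board (it and the screw box may swap places); origin at the centre of its underside (a bystander: leave it alone)
- screws: Small carton of screws, 85 x 56 x 42 high, on the desk to the right of the board; origin at the centre of its underside (a bystander: leave it alone)
- junction: Round conduit box with spouts, 103 x 65 x 29 high, on the desk to the far left of the board; origin at the centre of its underside (a bystander: leave it alone)

How it is judged:
On the way, in this order (a step that is already met when the one before it is completed fails the run):
1. the cover has been flipped over and lies back open (value of joint board_door above 2 rad), for 0.3 s.
2. the main toggle has been pushed fully down to off (value of joint board_main above 0.68 rad), for 0.1 s.
3. the main toggle has been pushed fully up to on (value of joint board_main below 0.09 rad), for 0.1 s.
At the end, for the whole second after the job is handed in: The cover lies back open on its own (beyond 2.0 of 2.23 rad), the main toggle is fully on (within 0.09 rad of its stop), the four narrow breakers are on (within 0.15 rad), and the board is at rest (value of joint board_door above 2 rad and value of joint board_main below 0.09 rad and value of joint each of board_breaker1, board_breaker2, board_breaker3, board_breaker4 below 0.15 rad and linear speed of board below 0.01 m/s); the robot touches nothing.
It fails at once if the board is shoved more than 40 mm, lifted or tipped (distance of board from where it was at the start of the episode above 0.04 m or height (world z) of board above 0.012 m or angle between board's own z axis and vertical above 0.1 rad).
It fails at once if the cover, a toggle or the board is pinched or forced (more than 30 N from the fingers) (contact force between the fingers and board above 30 N).
It fails at once if a narrow breaker is knocked off (value of joint any of board_breaker1, board_breaker2, board_breaker3, board_breaker4 above 0.35 rad).
It fails at once if a bystander is lifted or pushed more than 30 mm from its place (distance of any of driver, strip, marker, tape_rule, screws, junction from where it was at the start of the episode above 0.03 m).
It also fails if it takes over 66 s, if anything falls off the work surface, if the arm or the gripper's body presses on something with over 40 N, if the wrist force passes 120 N, or if a joint passes its speed limit or range.

## Working session

There is one attempt and no reset: what is moved stays moved. The work goes in short steps, Python scripts to look and compute and a tool call to move; the robot and the scene stay as the last step left them, time stands still between calls to the robot, and variables do not carry over. Pictures are saved under pics/ and viewed, at most 10 in all, crops included, and the job is handed in when it is done.

Besides the shell and the picture viewer there is one more tool, called after "Request:" in YAML: its name, and indented under it one key for each argument. step_arm: Moves the arm, as the interface text tells. Its arguments: {"type":"object","properties":{"deltas":{"type":"array"}},"required":["deltas"]}

```bash
mkdir -p pics; ls; python3 - <<'E'
from station import r,capture,ticket
import cv2,numpy as np,pickle
print(r.get_obs())
for n in("top","side"):
    c=capture(n); pickle.dump(c,open(n+".pkl","wb")); cv2.imwrite(f"pics/{n}0.png",c["pixels"]); print(n,c["mtx"],c["xyz"],c["orientation"])
E
```

```text
pics
{'t': 0.0, 'joint_positions': array([ 1.13743234e+00,  1.24525058e-01,  1.65168281e+00, -8.18381867e-06,
        1.36750002e+00, -8.26233676e-02]), 'joint_vel': array([ 0.00122641, -0.00110001,  0.00019158, -0.00247234,  0.00031199,
       -0.00135771]), 'joint_efforts': array([-3.69050667e-04, -4.17631996e+01, -3.59916186e+01,  7.74072181e-02,
        4.92310768e-02, -1.78839377e-04]), 'eef_pos': array([0.22317396, 0.60996828, 0.29096876]), 'tcp_rot': array([-0.54802673, -3.09288196,  0.0032153 ]), 'contact_force': array([-0.60563091,  0.25006636, -0.20345272]), 'wrist_torque': array([ 0.02166051, -0.0588439 ,  0.01716694]), 'grip_force': 0.0, 'opening': 0.09520022264154845}
top [[435.72163336   0.         321.27793365]
 [  0.         435.72163336 197.19605105]
 [  0.           0.           1.        ]] [ 0.27673882 -0.04759149  1.33833698] [-2.10506391  2.14310381 -0.22253119]
side [[391.57548687   0.         314.46790179]
 [  0.         391.57548687 199.00357556]
 [  0.           0.           1.        ]] [ 0.50123383 -1.1052495   0.58730512] [-2.00977832 -0.0344108  -0.00971958]
```

View pics/top0.png

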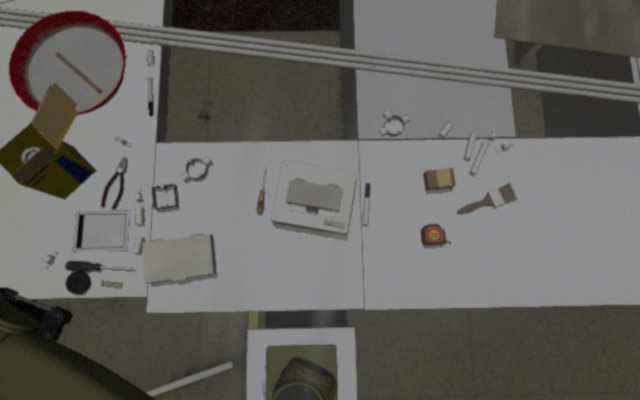

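View pics/side0.png

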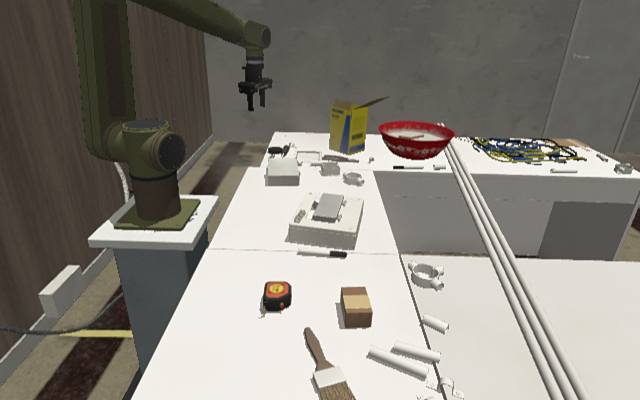

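The top view shows the board at about (314,197) with the cover grey at (315,193) and its tab at (312,209); the strip is at (333,223). The side view confirms the layout. Now I'll measure with depth.

```bash
cat > h.py <<'E'
import numpy as np,cv2,pickle
from scipy.spatial.transform import Rotation as R
def cloud(c,T=None):
    h,w=c["range_z"].shape; v,u=np.mgrid[:h,:w]; z=c["range_z"].astype(float); K=c["mtx"]
    P=np.stack([(u-K[0,2])/K[0,0]*z,(v-K[1,2])/K[1,1]*z,z],-1)
    if T is None: return P@R.from_rotvec(c["orientation"]).as_matrix().T+c["xyz"]
    return P@T[:3,:3].T+T[:3,3]
E
python3 - <<'E'
from h import *
c=pickle.load(open("top.pkl","rb")); W=cloud(c)
S=W[140:250,255:370]; z=S[...,2]
print("desk z",np.median(W[245:280,240:340,2]))
m=np.zeros((400,640),np.uint8); m[140:250,265:362]=((z>.045)&(z<.1))[:,10:107]
n,l,st,_=cv2.connectedComponentsWithStats(m); k=1+np.argmax(st[1:,4]); m=l==k
pts=W[m]; f=pts[abs(pts[:,2]-.058)<.012]
rc=cv2.minAreaRect((pts[:,:2]*1000).astype(np.float32)); print("board rect",rc, cv2.boxPoints(rc))
cov=m&(W[...,2]>.068); print(cov.sum(), np.histogram(pts[:,2],bins=np.arange(.04,.1,.004)))
rc=cv2.minAreaRect((W[cov][:,:2]*1000).astype(np.float32)); print("cover",rc)
img=c["pixels"][140:250,250:380]; cv2.imwrite("pics/crop1.png",cv2.resize(img,None,fx=6,fy=5.4*1.0,interpolation=cv2.INTER_CUBIC))
E
```

```text
desk z -0.0005092623792414264
board rect ((535.1865844726562, -45.00590515136719), (230.50770568847656, 191.59010314941406), 79.10811614990234) [[ 419.3393   -140.08243 ]
 [ 607.47797  -176.2846  ]
 [ 651.0339     50.070618]
 [ 462.8952     86.2728  ]]
1307 (array([   0,   15,   69,  832, 1820,  597,  102,  143,  607,  504,   52,
          1,    0,    0]), array([0.04 , 0.044, 0.048, 0.052, 0.056, 0.06 , 0.064, 0.068, 0.072,
       0.076, 0.08 , 0.084, 0.088, 0.092, 0.096]))
cover ((512.7388305664062, -54.82685852050781), (186.1148681640625, 123.2431869506836), 80.21327209472656)
```

View pics/crop1.png

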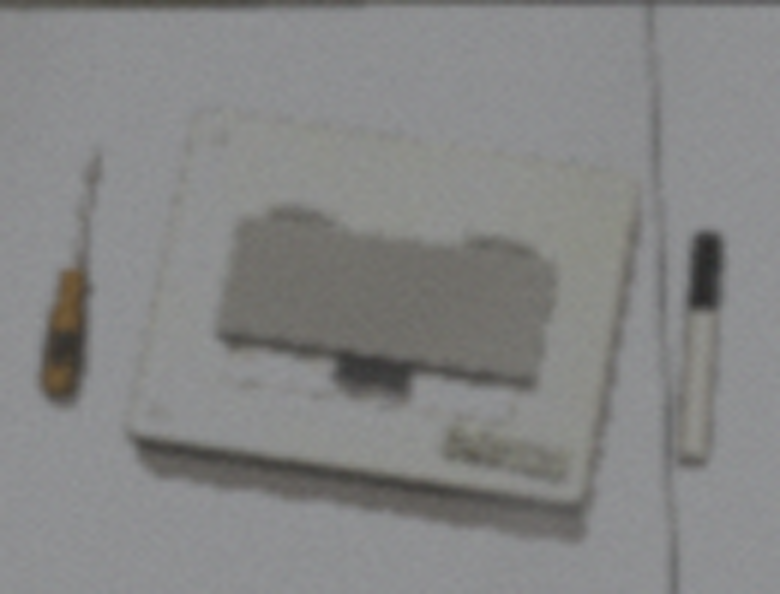

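The crop shows the grey cover centred at about (390,300), the tab at (373,377) and the strip at (505,453). The board rect is 230.5 x 191.6, which matches the given size: centre (0.535,-0.045), yaw -0.19. Next come a planner that works out move numbers and the transit move.

```bash
cat >> h.py <<'E'
B0=np.array([.535,-.045,0.]); YAW=-.19
def Bm():
    return R.from_euler('z',YAW)
def tool(phi):  # tool tilted phi (rad), tips leading to board +x; tool y along board y
    d=np.array([np.sin(phi),0,-np.cos(phi)]); y=np.array([0,1.,0]); return Bm()*R.from_matrix(np.stack([np.cross(y,d),y,d],1))
def tip_world(p): return B0+Bm().apply(np.array(p)/1000)
def tip_now(o):
    Rt=R.from_rotvec(o["tcp_rot"]); t=o["eef_pos"]+Rt.apply([0,0,.078]); return Bm().inv().apply(t-B0)*1000, Rt
def plan(o,p,phi):
    "tool-frame turn (deg) about TCP and shift (cm) in the current tool axes, and in the turned ones"
    Rt=R.from_rotvec(o["tcp_rot"]); Rg=tool(phi); g=tip_world(p)-Rg.apply([0,0,.078])-o["eef_pos"]
    print("tip(board mm)",tip_now(o)[0].round(1)); print("turn deg",np.degrees((Rt.inv()*Rg).as_rotvec()).round(2)); print("shift now-axes cm",(Rt.inv().apply(g)*100).round(2)," turned-axes cm",(Rg.inv().apply(g)*100).round(2))
E
python3 - <<'E'
from h import *
from station import r
o=r.get_obs()
plan(o,(-110,0,200),0)
E
```

```text
tip(board mm) [-429.9  584.2  213.1]
turn deg [-0.11 -0.02 -9.22]
shift now-axes cm [-40.93 -52.55   1.4 ]  turned-axes cm [-31.99 -58.43   1.31]
```

Request:
step_arm:
  deltas: [0,0,0,0,0,0,-4.6,0,0,0,0,0,0,-4.6,0,-1.78,-3.25,0,0,0,0,0,-1.78,-3.25,0,0,0,0,0,-1.78,-3.25,0,0,0,0,0,-1.78,-3.25,0,0,0,0,0,-1.78,-3.25,0,0,0,0,0,-1.78,-3.25,0,0,0,0,0,-1.78,-3.25,0,0,0,0,0,-1.78,-3.25,0,0,0,0,0,-1.78,-3.25,0,0,0,0,0,-1.78,-3.25,0,0,0,0,0,-1.78,-3.25,0,0,0,0,0,-1.78,-3.25,0,0,0,0,0,-1.78,-3.25,0,0,0,0,0,-1.78,-3.25,0,0,0,0,0,-1.78,-3.25,0,0,0,0,0,-1.78,-3.25,0,0,0,0,0,-1.78,-3.25,0,0,0,0,0,-1.78,-3.25,0,0,0,0]

```text
t: 2.1
eef_pos: [0.4273, -0.0262, 0.2919]
tcp_rot: [-0.299, -3.127, -0.0]
contact_force: [0.4, 0.6, -0.5]
opening: 0.0003
grip_force: 0.0
```

```bash
python3 - <<'E'
from h import *
from station import r,capture
o=r.get_obs(); print(o["eef_pos"],o["opening"],o["t"],o["contact_force"])
c=capture("wrist"); pickle.dump((o,c),open("w1.pkl","wb")); cv2.imwrite("pics/w1.png",c["pixels"])
M=np.eye(4);M[:3,:3]=R.from_rotvec(o["tcp_rot"]).as_matrix();M[:3,3]=o["eef_pos"]
W=cloud(c,M@c["mount"]); b=Bm().inv().apply((W.reshape(-1,3)-B0))*1000; b=b.reshape(W.shape)
print(c["mount"].round(3)); 
ok=(c["range_z"]>0)
f=ok&(abs(b[...,2]-57)<4)&(abs(b[...,0])<115)&(abs(b[...,1])<135); print("face",np.percentile(b[f],[.5,50,99.5],axis=0))
rc=cv2.minAreaRect(W[f][:,:2].astype(np.float32)*1000); print(rc)
cv=ok&(b[...,2]>68)&(b[...,2]<90)&(abs(b[...,0])<90)&(abs(b[...,1])<110); print("cover",np.percentile(b[cv],[.5,50,99.5],axis=0))
tb=cv&(b[...,0]<-38); print("tab",np.percentile(b[tb],[2,50,98],axis=0),tb.sum())
plan(o,(-80,0,68),np.radians(30))
E
```

```text
[ 0.42731992 -0.02615936  0.29190031] 0.00028280009733348973 2.1 [ 0.3929878   0.60276929 -0.52712145]
[[ 0.    -0.959 -0.283  0.078]
 [ 1.     0.    -0.001 -0.   ]
 [ 0.001 -0.283  0.959 -0.093]
 [ 0.     0.     0.     1.   ]]
face [[ -91.86367345 -113.3674462    53.45486391]
 [ -58.46059609   13.57451716   58.40976786]
 [  85.64571509  113.36293183   60.64433221]]
((537.0083618164062, -45.73493957519531), (230.38351440429688, 188.7507781982422), 79.21903991699219)
cover [[ -78.23261874 -101.00714209   68.02418175]
 [ -30.59957277  -48.1234164    71.05144903]
 [ -28.46906422   77.98973079   77.51377582]]
tab [[ -77.94675198 -100.54328651   68.07255419]
 [ -68.98503657  -69.64927608   69.98109261]
 [ -44.31143354   16.78309808   74.29719756]] 364
tip(board mm) [-109.3   -1.8  213.9]
turn deg [ 0.000e+00 -3.001e+01 -3.000e-02]
shift now-axes cm [ 0.97  0.18 15.64]  turned-axes cm [ 8.66  0.18 13.06]
```

View pics/w1.png

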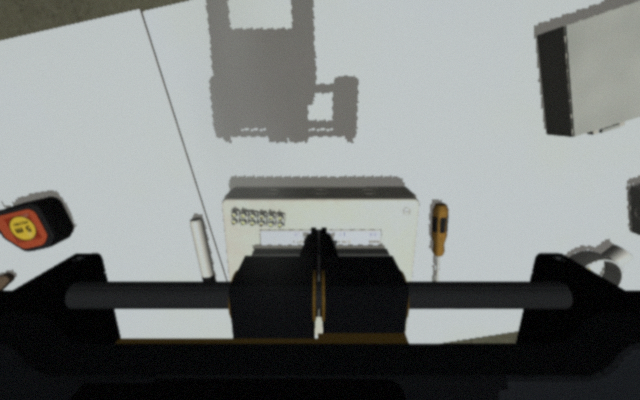

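The wrist view shows the board at (320,240) with the strip at (257,215); the fingers hide the tab. The poses agree within 2 mm. I'll approach at a 22° tilt.

```bash
sed -i 's/^B0=.*/B0=np.array([.536,-.0455,0.]); YAW=-.19/' h.py; python3 - <<'E'
from h import *
from station import r
o=r.get_obs(); ph=np.radians(22)
plan(o,(-76,0,64),ph)
Rg=tool(ph)
a0=np.arctan2(10.2,89.7); th=np.radians(np.arange(0,101,5)); L=90.3
b=np.stack([-L*np.cos(a0+th),0*th,L*np.sin(a0+th)],1)
n=Rg.inv().apply(Bm().apply(np.diff(b,axis=0)))/10
print(n.round(2).tolist())
E
```

```text
tip(board mm) [-108.5   -5.3  214. ]
turn deg [ -0.25 -21.94  -0.19]
shift now-axes cm [-0.31  0.56 15.57]  turned-axes cm [ 5.52  0.5  14.56]
[[-0.41, 0.0, -0.68], [-0.46, -0.0, -0.64], [-0.52, 0.0, -0.59], [-0.57, -0.0, -0.55], [-0.61, 0.0, -0.5], [-0.65, -0.0, -0.44], [-0.69, 0.0, -0.38], [-0.72, -0.0, -0.32], [-0.74, 0.0, -0.26], [-0.76, -0.0, -0.19], [-0.78, -0.0, -0.12], [-0.79, 0.0, -0.06], [-0.79, -0.0, 0.01], [-0.78, 0.0, 0.08], [-0.77, 0.0, 0.15], [-0.76, 0.0, 0.22], [-0.74, -0.0, 0.28], [-0.71, -0.0, 0.35], [-0.68, 0.0, 0.41], [-0.64, -0.0, 0.46]]
```

Request:
step_arm:
  deltas: [0,0,0,0,0,-7.3,0,0,0,0,0,0,-7.3,0,0,0,0,0,0,-7.3,0,0,1.1,0.1,2.2,0,0,0,0,1.1,0.1,2.2,0,0,0,0,1.1,0.1,2.2,0,0,0,0,1.1,0.1,2.2,0,0,0,0,1.1,0.1,2.2,0,0,0,0,0,0,0,0,0,0,0,0,0,0,0,0,0]

```text
t: 3.15
eef_pos: [0.4183, -0.0177, 0.1695]
tcp_rot: [0.262, 2.749, -0.051]
contact_force: [-0.0, -0.7, 1.0]
opening: 0.0004
grip_force: 0.0
```

```bash
python3 - <<'E'
from h import *
from station import r,capture
o=r.get_obs(); plan(o,(-72,0,64),np.radians(22)); print(o["contact_force"],o["t"])
c=capture("side"); 
K=c["mtx"]; p=R.from_rotvec(c["orientation"]).inv().apply(tip_world((-60,0,80))-c["xyz"]); u,v=(K@p/p[2])[:2]; print(u,v)
u,v=int(u),int(v); cv2.imwrite("pics/s2.png",cv2.resize(c["pixels"][v-45:v+45,u-60:u+60],None,fx=6,fy=6,interpolation=cv2.INTER_CUBIC))
E
```

```text
tip(board mm) [-91.8   5.1  97.1]
turn deg [-0.   -0.15 -0.  ]
shift now-axes cm [-0.58 -0.51  3.81]  turned-axes cm [-0.57 -0.51  3.82]
[-0.00765454 -0.66284252  1.01531679] 3.15
309.8243220789076 200.06697561113185
```

View pics/s2.png

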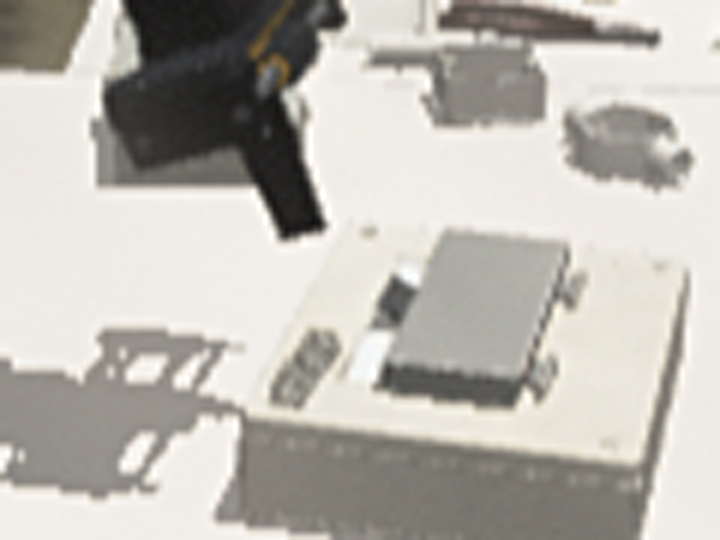

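The side crop shows the fingertip at (300,235) above and in front of the dark tab at (395,295), with the strip at (305,365) clear. Going down now.

Request:
step_arm:
  deltas: [0,-0.15,-0.13,0.9,0,0,0,0,-0.15,-0.13,0.9,0,0,0,0,-0.14,-0.13,0.9,0,0,0,0,-0.14,-0.12,0.9,0,0,0,0,0,0,0.15,0,0,0,0,0,0,0,0,0,0,0,0,0,0,0,0,0,0,0,0,0,0,0,0]

```text
t: 4.0
eef_pos: [0.4367, -0.0265, 0.1374]
tcp_rot: [0.262, 2.748, -0.051]
contact_force: [-0.0, -0.0, -0.0]
opening: 0.0009
grip_force: 0.0
```

```bash
python3 - <<'E'
from h import *
from station import r
o=r.get_obs(); plan(o,(-57,0,64),np.radians(22)); print(o["contact_force"],o["t"])
E
```

```text
tip(board mm) [-72.   -0.1  65. ]
turn deg [-0.   -0.06 -0.01]
shift now-axes cm [-1.34  0.01  0.65]  turned-axes cm [-1.34  0.01  0.66]
[-0.04709662 -0.0111443  -0.04337438] 4.0
```

Request:
step_arm:
  deltas: [0,-0.28,0,0.13,0,0,0,0,-0.28,0,0.13,0,0,0,0,-0.28,0,0.13,0,0,0,0,-0.28,0,0.13,0,0,0,0,-0.1,0,0.04,0,0,0,0,0,0,0,0,0,0,0,0,0,0,0,0,0]

```text
t: 4.7
eef_pos: [0.4497, -0.029, 0.1363]
tcp_rot: [0.262, 2.748, -0.051]
contact_force: [-1.3, 0.7, 0.4]
opening: 0.0008
grip_force: 0.0
```

```bash
python3 - <<'E'
from h import *
from station import r,capture
o=r.get_obs(); plan(o,(-57,0,64),np.radians(22)); print(o["contact_force"],o["t"])
c=capture("side"); 
u,v=300,205; cv2.imwrite("pics/s3.png",cv2.resize(c["pixels"][v-30:v+30,u-40:u+40],None,fx=9,fy=9,interpolation=cv2.INTER_CUBIC))
E
```

```text
tip(board mm) [-58.8  -0.1  63.9]
turn deg [-0.   -0.12 -0.01]
shift now-axes cm [-0.15  0.01  0.06]  turned-axes cm [-0.15  0.01  0.06]
[-1.3289337   0.70104433  0.36655817] 4.7
```

View pics/s3.png

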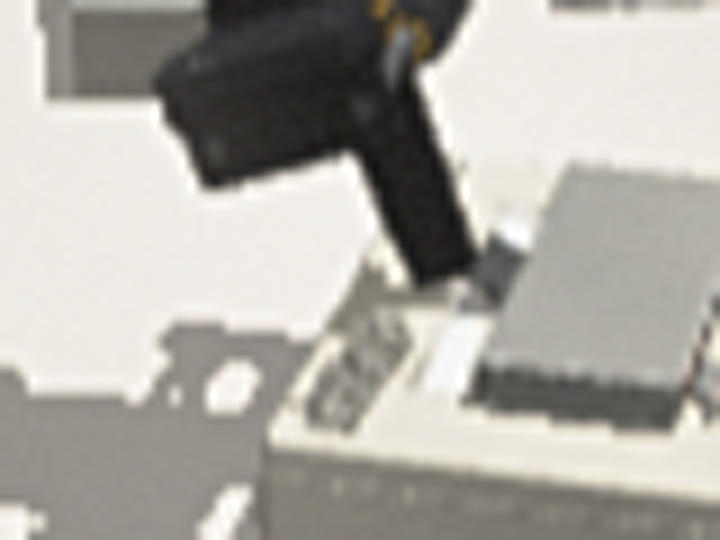

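The crop shows the fingertip at (445,275) against the tab at (500,270), and the force is 1.5 N. I'll start the arc.

Request:
step_arm:
  deltas: [0,-0.25,0,-0.34,0,0,0,0,-0.23,0,-0.33,0,0,0,0,-0.24,0,-0.32,0,0,0,0,-0.25,0,-0.31,0,0,0,0,-0.27,0,-0.29,0,0,0,0,-0.28,0,-0.28,0,0,0]

```text
t: 5.35
eef_pos: [0.455, -0.03, 0.1584]
tcp_rot: [0.263, 2.754, -0.05]
contact_force: [-10.3, 1.6, 2.8]
opening: 0.0002
grip_force: 4.3
```

```bash
python3 - <<'E'
from h import *
from station import r,capture
o=r.get_obs(); print(tip_now(o)[0],o["contact_force"],o["t"])
c=capture("side"); 
u,v=300,200; cv2.imwrite("pics/s4.png",cv2.resize(c["pixels"][v-30:v+30,u-30:u+50],None,fx=9,fy=9,interpolation=cv2.INTER_CUBIC))
E
```

```text
[-53.79795279  -0.1177909   85.84401817] [-10.28280625   1.56740418   2.76388157] 5.35
```

View pics/s4.png

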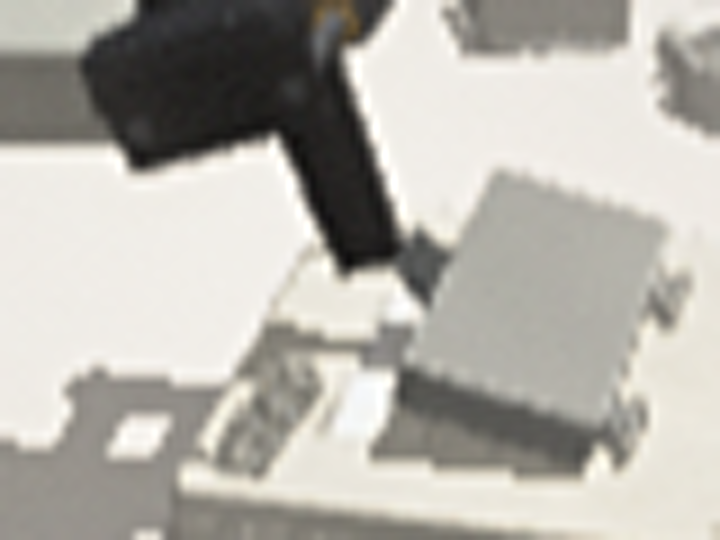

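The crop shows the cover partly raised, with the fingertip at (370,260) under the tab at (430,260). The push of 10 N is too level, so I'll ease back and lift more steeply.

Request:
step_arm:
  deltas: [0,0.1,0,-0.2,0,0,0,0,0,0,-0.2,0,0,0,0,0,0,0,0,0,0]

```text
t: 5.7
eef_pos: [0.4549, -0.03, 0.1637]
tcp_rot: [0.262, 2.746, -0.051]
contact_force: [-1.0, 1.1, -0.2]
opening: 0.0003
grip_force: 0.5
```

```bash
cat > s.py <<'E'
from h import *
from station import r
o=r.get_obs(); print(tip_now(o)[0].round(1),Bm().inv().apply(o["contact_force"]).round(2),o["t"])
E
python3 s.py
```

```text
[-53.4  -0.1  91.4] [-1.21  0.85 -0.17] 5.7
```

Request:
step_arm:
  deltas: [0,-0.28,0,-0.27,0,0,0,0,-0.29,0,-0.26,0,0,0,0,-0.3,0,-0.25,0,0,0,0,-0.31,0,-0.24,0,0,0,0,0,0,0,0,0,0]

```text
t: 6.2
eef_pos: [0.4622, -0.0314, 0.1777]
tcp_rot: [0.262, 2.746, -0.051]
contact_force: [-0.6, 0.2, 0.7]
opening: 0.0006
grip_force: 0.3
```

```bash
python3 s.py
```

```text
[-4.590e+01 -1.000e-01  1.054e+02] [-0.6   0.04  0.72] 6.2
```

Request:
step_arm:
  deltas: [0,-0.33,0,-0.22,0,0,0,0,-0.33,0,-0.21,0,0,0,0,-0.34,0,-0.19,0,0,0,0,-0.35,0,-0.18,0,0,0,0,-0.36,0,-0.16,0,0,0,0,-0.36,0,-0.15,0,0,0,0,-0.37,0,-0.13,0,0,0,0,-0.37,0,-0.12,0,0,0,0,0,0,0,0,0,0]

```text
t: 7.1
eef_pos: [0.4826, -0.0354, 0.2003]
tcp_rot: [0.262, 2.747, -0.051]
contact_force: [0.1, -0.6, -0.5]
opening: 0.0005
grip_force: 0.1
```

```bash
cat >> s.py <<'E'
import sys
if len(sys.argv)>1:
    from station import capture
    c=capture("side"); u,v=315,190
    cv2.imwrite("pics/"+sys.argv[1],cv2.resize(c["pixels"][v-40:v+40,u-50:u+50],None,fx=7,fy=7,interpolation=cv2.INTER_CUBIC))
E
python3 s.py s5.png
```

```text
[-25.2  -0.2 128. ] [ 0.21 -0.54 -0.47] 7.1
```

View pics/s5.png

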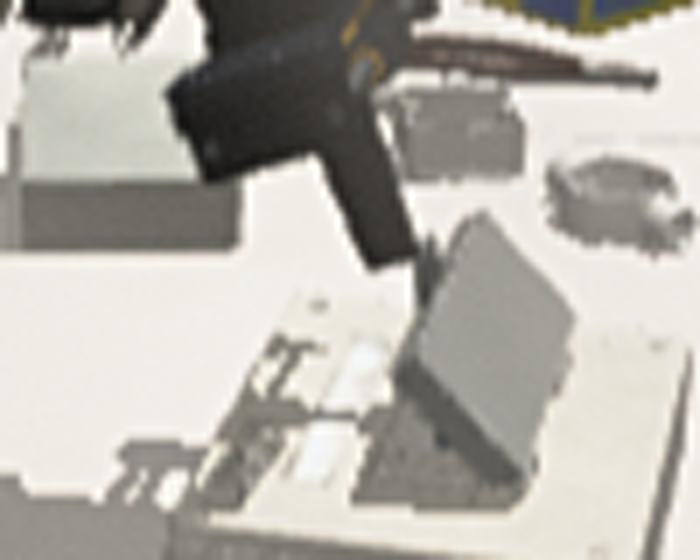

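The crop shows the cover about 50° open, with the fingertip at (390,260) behind the tab at (428,270). I'll continue the arc.

Request:
step_arm:
  deltas: [0,-0.38,0,-0.1,0,0,0,0,-0.38,0,-0.09,0,0,0,0,-0.39,0,-0.06,0,0,0,0,-0.39,0,-0.05,0,0,0,0,-0.4,0,-0.02,0,0,0,0,-0.4,0,0,0,0,0,0,-0.4,0,0.01,0,0,0,0,-0.4,0,0.03,0,0,0,0,-0.4,0,0.05,0,0,0,0,-0.4,0,0.06,0,0,0,0,-0.4,0,0.08,0,0,0,0,-0.4,0,0.1,0,0,0,0,-0.4,0,0.13,0,0,0,0,-0.4,0,0.15,0,0,0,0,-0.4,0,0.16,0,0,0,0,-0.4,0,0.16,0,0,0,0,0,0,0,0,0,0]

```text
t: 8.85
eef_pos: [0.5424, -0.0469, 0.2177]
tcp_rot: [0.262, 2.748, -0.051]
contact_force: [-0.2, 0.3, 0.0]
opening: 0.0004
grip_force: 0.0
```

```bash
python3 s.py s6.png
```

```text
[ 35.7  -0.2 145.4] [-0.23  0.23  0.03] 8.85
```

View pics/s6.png

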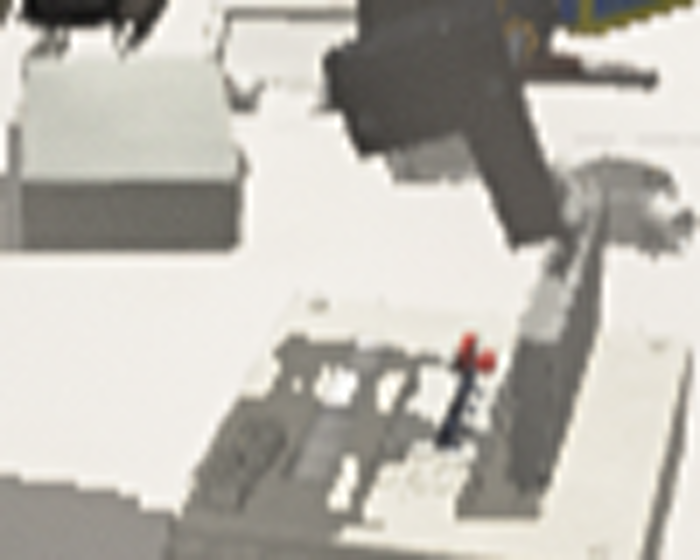

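The crop shows the cover past upright, with the tab at (560,250) near the tip. The red main toggle is exposed at (470,350). I'll push a bit further, then retreat up.

Request:
step_arm:
  deltas: [0,-0.46,0,0.18,0,0,0,0,-0.46,0,0.18,0,0,0,0,-0.46,0,0.18,0,0,0,0,0,0,0,0,0,0,0,0,0,0,0,0,0,0,0,0,-1.5,0,0,0,0,0,0,-3,0,0,0,0,0.9,0,-2.2,0,7.3,0,0,1.5,0,0,0,7.3,0,0,1,0,0,0,7.3,0,0,0,0,0,0,0,0,0,0,0,0,0,0,0]

```text
t: 10.1
eef_pos: [0.5001, -0.0387, 0.2721]
tcp_rot: [0.298, 3.124, -0.0]
contact_force: [0.3, -0.1, -1.2]
opening: 0.0002
grip_force: 0.0
```

```bash
python3 - <<'E'
from h import *
from station import r,capture
o=r.get_obs(); print(tip_now(o)[0].round(1),o["contact_force"],o["t"])
plan(o,(20,56,100),0)
for n in("side","top"):
    c=capture(n); pickle.dump(c,open(n+"2.pkl","wb")); W=cloud(c); b=Bm().inv().apply(W.reshape(-1,3)-B0).reshape(W.shape)*1000
    g=(c["range_z"]>0)&(abs(b[...,1])<78)&(b[...,0]>10)&(b[...,0]<160)&(b[...,2]>66)&(b[...,2]<140)
    q=b[g]; print(n,g.sum(),[(z,np.percentile(q[abs(q[:,2]-z)<4][:,0],[5,50,95]).round(0)) for z in(75,90,105,118,127) if (abs(q[:,2]-z)<4).sum()>5])
    P=c["pixels"].astype(int); red=(P[...,2]>1.7*P[...,0])&(P[...,2]>1.7*P[...,1])&(P[...,2]>60)&(abs(b[...,1])<110)&(abs(b[...,0])<90)&(b[...,2]>50)&(b[...,2]<100)
    print(" red",red.sum(),b[red].round(0)[:40].tolist())
E
```

```text
[-3.630e+01 -1.000e-01  1.941e+02] [ 0.30927225 -0.09775335 -1.17160711] 10.1
tip(board mm) [-3.630e+01 -1.000e-01  1.941e+02]
turn deg [ 0.    0.17 -0.01]
shift now-axes cm [-5.63  5.61  9.43]  turned-axes cm [-5.66  5.61  9.41]
side 272 [(75, array([51., 64., 68.])), (90, array([61., 74., 77.])), (105, array([71., 75., 89.])), (118, array([83., 89., 94.])), (127, array([ 87., 101., 105.]))]
 red 9 [[-4.0, 53.0, 70.0], [-1.0, 59.0, 67.0], [-3.0, 49.0, 68.0], [-2.0, 43.0, 68.0], [-2.0, 42.0, 64.0], [3.0, 50.0, 61.0], [5.0, 58.0, 58.0], [4.0, 45.0, 60.0], [7.0, 47.0, 60.0]]
top 100 [(75, array([53., 64., 69.])), (90, array([72., 76., 82.])), (105, array([84., 86., 88.])), (118, array([81., 91., 95.])), (127, array([83., 84., 87.]))]
 red 8 [[5.0, 59.0, 66.0], [3.0, 59.0, 63.0], [-2.0, 61.0, 70.0], [-1.0, 58.0, 69.0], [-1.0, 55.0, 72.0], [-6.0, 60.0, 74.0], [-5.0, 57.0, 72.0], [-4.0, 54.0, 71.0]]
```

The cover lies fully back: tab at (101,127) against (105,127) expected. The main toggle tip is at x≈-2, y≈55. Next I'll go above the gap on the hinge side.

Request:
step_arm:
  deltas: [0,-0.9,0.93,0,0,0.17,0,0,-0.9,0.93,0,0,0,0,0,-0.9,0.93,0,0,0,0,0,-0.9,0.93,0,0,0,0,0,-0.9,0.93,0,0,0,0,0,-0.95,0.95,0,0,0,0,0,0,0,1.8,0,0,0,0,0,0,1.8,0,0,0,0,0,0,1.8,0,0,0,0,0,0,1.8,0,0,0,0,0,0,1.8,0,0,0,0,0,0,0,0,0,0,0,0,0,0,0,0,0,0,0,0,0,0,0,0]

```text
t: 11.6
eef_pos: [0.5646, 0.0061, 0.1828]
tcp_rot: [-0.298, -3.126, -0.0]
contact_force: [0.4, 0.2, -0.1]
opening: 0.0002
grip_force: 0.0
```

```bash
python3 s.py s7.png; python3 -c "
from h import *
from station import r
plan(r.get_obs(),(18,56,64),0)"
```

```text
[ 18.2  56.1 104.8] [ 0.31  0.3  -0.09] 11.6
tip(board mm) [ 18.3  56.1 104.9]
turn deg [ 0.01 -0.04 -0.01]
shift now-axes cm [ 0.03 -0.01  4.09]  turned-axes cm [ 0.03 -0.01  4.09]
```

View pics/s7.png

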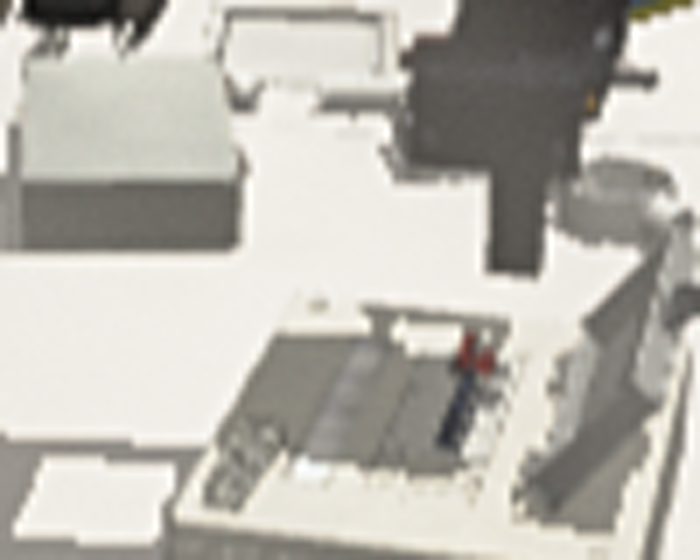

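The crop shows the cover lying open at right, and the fingertip at (515,265) above and behind the red toggle at (475,350). I'll descend to z 64.

Request:
step_arm:
  deltas: [0,0,0,1,0,0,0,0,0,0,1,0,0,0,0,0,0,1,0,0,0,0,0,0,0.6,0,0,0,0,0,0,0.4,0,0,0,0,0,0,0,0,0,0,0,0,0,0,0,0,0]

```text
t: 12.35
eef_pos: [0.5637, 0.006, 0.1416]
tcp_rot: [-0.298, -3.125, -0.0]
contact_force: [-0.4, 0.7, 0.1]
opening: 0.0004
grip_force: 0.0
```

```bash
python3 s.py
```

```text
[17.2 55.8 63.6] [-0.52  0.62  0.08] 12.35
```

Request:
step_arm:
  deltas: [0,0.25,0,0,0,0,0,0,0.25,0,0,0,0,0,0,0.25,0,0,0,0,0,0,0.25,0,0,0,0,0,0,0,0,0,0,0,0]

```text
t: 12.85
eef_pos: [0.5558, 0.0076, 0.1433]
tcp_rot: [0.298, 3.123, -0.0]
contact_force: [6.7, -0.8, -1.0]
opening: 0.0005
grip_force: 2.9
```

```bash
python3 s.py
```

```text
[ 9.8 55.9 65.3] [ 6.7   0.47 -0.98] 12.85
```

Request:
step_arm:
  deltas: [0,0.15,0,0,0,0,0,0,0.1,0,0,0,0,0,0,0,0,0,0,0,0]

```text
t: 13.15
eef_pos: [0.5549, 0.0078, 0.1441]
tcp_rot: [0.298, 3.118, -0.0]
contact_force: [11.5, -1.5, -1.5]
opening: 0.0002
grip_force: 4.7
```

```bash
python3 s.py
```

```text
[ 9.3 55.9 66.1] [11.54  0.67 -1.53] 13.15
```

Request:
step_arm:
  deltas: [0,-0.4,0,0,0,0,0,0,-0.4,0,0,0,0,0,0,-0.2,0,-2,0,0,0,0,0,0,-3,0,0,0,0,0,0,0,0,0,0,0,0,0,0,0,0,0]

```text
t: 13.75
eef_pos: [0.5611, 0.0066, 0.1915]
tcp_rot: [-0.298, -3.124, -0.001]
contact_force: [-0.2, -1.0, -0.3]
opening: 0.0003
grip_force: 0.0
```

```bash
cat > t.py <<'E'
from h import *
from station import r,capture
o=r.get_obs(); print(tip_now(o)[0].round(1),o["contact_force"].round(1),o["t"])
def rep(c,n):
    P=c["pixels"].astype(int); K=c["mtx"]
    p=R.from_rotvec(c["orientation"]).inv().apply(tip_world((0,54,68))-c["xyz"]); u,v=(K@p/p[2])[:2].round().astype(int)
    Q=P[v-10:v+11,u-14:u+15]; w=np.clip(Q[...,2]-1.35*np.maximum(Q[...,0],Q[...,1]),0,None); ys,xs=np.mgrid[:21,:29]
    s=w.sum(); cu,cv_=(w*xs).sum()/s+u-14,(w*ys).sum()/s+v-10
    d=R.from_rotvec(c["orientation"]).apply(np.linalg.inv(K)@[cu,cv_,1]); q=c["xyz"]+d*(.069-c["xyz"][2])/d[2]
    print(n,s,round(cu,2),round(cv_,2),"board xy at z69",(Bm().inv().apply(q-B0)*1000).round(1))
for n in("side","top"):
    rep(pickle.load(open(n+"2.pkl","rb")),n+" before"); rep(capture(n),n+" now")
# board edges now (side): face extents
c=pickle.load(open("side2.pkl","rb")); d=capture("side")
for k in(c,d):
    W=cloud(k); b=Bm().inv().apply(W.reshape(-1,3)-B0)*1000; f=(abs(b[:,2]-57)<3)&(abs(b[:,1])<60)&(b[:,0]<0)&(b[:,0]>-130); print(np.percentile(b[f][:,0],[1,3,5]).round(1))
E
python3 t.py
```

```text
[ 14.6  55.9 113.5] [-0.2 -1.  -0.3] 13.75
side before 510.4999999999999 332.6 200.19 board xy at z69 [ 3.6 39.8 69. ]
side now 293.4999999999999 331.27 200.48 board xy at z69 [-0.  36.7 69. ]
top before 324.24999999999994 295.07 191.94 board xy at z69 [-1.1 57.6 69. ]
top now 0.0 nan nan board xy at z69 [nan nan nan]
[-93.1 -91.4 -89.7]
[-93.4 -91.2 -90. ]t.py:8: RuntimeWarning: invalid value encountered in scalar divide
  s=w.sum(); cu,cv_=(w*xs).sum()/s+u-14,(w*ys).sum()/s+v-10
```

Request:
step_arm:
  deltas: [0,1.5,0,-0.5,0,0,0,0,2,0,0,0,0,0,0,2,0,0,0,0,0,0,2,0,0,0,0,0,1.5,0,0,0,0,0,0,0,0,0,0,0,0,0,0,0,0,0,0,0]

```text
validation failed for argument at $.de...
```

```bash
python3 t.py 2>/dev/null
```

```text
[ 13.3  55.7 111.6] [ 0.7  0.4 -0.5] 13.9
side before 510.4999999999999 332.6 200.19 board xy at z69 [ 3.6 39.8 69. ]
side now 289.94999999999993 331.19 200.46 board xy at z69 [-0.3 36.8 69. ]
top before 324.24999999999994 295.07 191.94 board xy at z69 [-1.1 57.6 69. ]
top now 0.0 nan nan board xy at z69 [nan nan nan]
[-93.1 -91.4 -89.7]
[-93.8 -91.6 -89.5]
```

Request:
step_arm:
  deltas: [0,1.5,0,-0.5,0,0,0,0,2,0,0,0,0,0,0,2,0,0,0,0,0,0,2,0,0,0,0,0,0,1.5,0,0,0,0,0,0,0,0,0,0,0,0,0,0,0,0,0,0,0]

```text
t: 14.75
eef_pos: [0.473, 0.0235, 0.1966]
tcp_rot: [-0.298, -3.125, -0.0]
contact_force: [-0.1, -0.8, 0.5]
opening: 0.0005
grip_force: 0.0
```

```bash
python3 t.py 2>/dev/null
```

```text
[-75.1  55.9 118.6] [-0.1 -0.8  0.5] 14.75
side before 510.4999999999999 332.6 200.19 board xy at z69 [ 3.6 39.8 69. ]
side now 665.8499999999998 331.67 200.14 board xy at z69 [ 0.8 39.5 69. ]
top before 324.24999999999994 295.07 191.94 board xy at z69 [-1.1 57.6 69. ]
top now 0.0 nan nan board xy at z69 [nan nan nan]
[-93.1 -91.4 -89.7]
[-93.2 -91.5 -89.7]
```

Request:
step_arm:
  deltas: [0,0,-2.5,0,0,0,0,0,0,-2.5,0,0,0,0,0,0,0,0,0,0,0,0,0,0,0,0,0,0]

```text
t: 15.3
eef_pos: [0.4638, -0.0258, 0.1968]
tcp_rot: [-0.3, -3.124, -0.001]
contact_force: [-0.0, 0.1, -0.2]
opening: 0.0001
grip_force: 0.0
```

```bash
cat > w.py <<'E'
from h import *
from station import r,capture
o=r.get_obs(); c=capture("wrist"); print(tip_now(o)[0].round(1),o["t"])
M=np.eye(4);M[:3,:3]=R.from_rotvec(o["tcp_rot"]).as_matrix();M[:3,3]=o["eef_pos"]; T=M@c["mount"]
W=cloud(c,T); b=Bm().inv().apply(W.reshape(-1,3)-B0).reshape(W.shape)*1000; b[c["range_z"]<=0]=999
P=c["pixels"].astype(int)
red=(P[...,2]>1.5*np.maximum(P[...,0],P[...,1]))&(P[...,2]>40)&(abs(b[...,0])<60)&(abs(b[...,1])<110)
q=b[red]; print("red",len(q)); 
if len(q): print(np.percentile(q,[2,25,50,75,98],axis=0).round(1))
# profile: top of everything above window face per y-band
for y in(54,27,9,-9,-27):
    g=(abs(b[...,1]-y)<(7 if y==54 else 3))&(abs(b[...,0])<25)&(b[...,2]>66)&(b[...,2]<80); q=b[g]
    if len(q): print(y,len(q),"z>66 x,z:",np.percentile(q[:,0],[10,50,90]).round(1),np.percentile(q[:,2],[50,95]).round(1))
e=(abs(b[...,2]-57)<3)&(abs(b[...,1])<100); q=b[e]; print("face x",np.percentile(q[:,0],[.3,1]).round(1))
E
python3 w.py
```

```text
[-74.8   5.7 118.8] 15.3
red 0
face x [-92.9 -92.5]
```

```bash
cat >> w.py <<'E'
for p in((-5,54,70),(5,27,70),(-60,80,57),(0,-60,58)):
    k=np.linalg.inv(T)@np.r_[tip_world(p),1]; u,v=(c["mtx"]@k[:3]/k[2])[:2]; print(p,u.round(),v.round(),k[2].round(3), c["range_z"][int(v),int(u)] if 0<=u<640 and 0<=v<400 else None, P[int(v),int(u)] if 0<=u<640 and 0<=v<400 else None)
E
python3 w.py
```

```text
[-74.9   6.1 118.7] 15.35
red 0
face x [-92.9 -92.5]
(-5, 54, 70) 375.0 293.0 0.252 0.077999316 [20 18 18]
(5, 27, 70) 343.0 303.0 0.255 0.08031703 [23 21 21]
(-60, 80, 57) 407.0 227.0 0.249 0.24695739 [201 212 206]
(0, -60, 58) 245.0 290.0 0.265 0.07944198 [18 18 15]
```

Request:
step_arm:
  deltas: [0,-2,0,0,0,0,0,0,-2,0,0,0,0,0,0,-2,0,0,0,0,0,0,0,0,0,0,0,0,0,0,0,0,0,0,0]

```text
t: 15.9
eef_pos: [0.5222, -0.0363, 0.1962]
tcp_rot: [-0.297, -3.123, -0.001]
contact_force: [-0.5, -0.2, 0.8]
opening: 0.0005
grip_force: 0.0
```

```bash
python3 w.py
```

```text
[-15.6   6.5 118.2] 15.9
red 405
[[-6.8 45.  59.2]
 [-3.7 49.1 64.3]
 [ 2.6 53.4 65.8]
 [ 6.  57.9 70. ]
 [10.3 61.9 71.7]]
54 151 z>66 x,z: [-6.5 -3.7  6.7] [70.  71.7]
27 74 z>66 x,z: [3.6 5.3 9.1] [69.9 71.7]
-9 77 z>66 x,z: [3.5 5.6 8.9] [70.1 71.3]
-27 73 z>66 x,z: [3.8 5.4 9.2] [69.8 71.5]
face x [-92.1 -91.4]
(-5, 54, 70) 379.0 228.0 0.235 0.23422767 [ 27  34 172]
(5, 27, 70) 344.0 240.0 0.238 0.23785071 [31 20 19]
(-60, 80, 57) 413.0 157.0 0.232 0.23082297 [206 218 211]
(0, -60, 58) 240.0 228.0 0.248 0.2482606 [196 211 207]
```

```bash
cat >> w.py <<'E'
print("main z by x bin")
for y,h in((54,7),(27,3)):
    g=(abs(b[...,1]-y)<h)&(abs(b[...,0])<20)&(b[...,2]>58)&(b[...,2]<80); q=b[g]
    print(y,[(x,int(len(s)),s.max().round(1),np.median(s).round(1)) for x in range(-13,15,2) for s in[q[abs(q[:,0]-x)<=1][:,2]] if len(s)])
E
python3 w.py | tail -3
```

```text
main z by x bin
54 [(-13, 34, np.float64(60.5), np.float64(59.1)), (-11, 30, np.float64(59.9), np.float64(59.0)), (-9, 40, np.float64(60.1), np.float64(58.7)), (-7, 63, np.float64(71.2), np.float64(60.3)), (-5, 86, np.float64(72.6), np.float64(69.2)), (-3, 50, np.float64(72.2), np.float64(70.2)), (-1, 10, np.float64(71.2), np.float64(70.5)), (1, 1, np.float64(62.3), np.float64(62.3)), (3, 63, np.float64(66.1), np.float64(63.5)), (5, 47, np.float64(67.7), np.float64(65.5)), (7, 37, np.float64(67.3), np.float64(65.8)), (9, 31, np.float64(66.6), np.float64(65.5)), (11, 19, np.float64(64.5), np.float64(63.6))]
27 [(-13, 14, np.float64(60.3), np.float64(59.9)), (-11, 16, np.float64(61.1), np.float64(59.2)), (-9, 16, np.float64(60.7), np.float64(59.2)), (-7, 16, np.float64(61.1), np.float64(59.4)), (-5, 14, np.float64(60.4), np.float64(59.4)), (-3, 17, np.float64(60.4), np.float64(59.6)), (-1, 17, np.float64(60.9), np.float64(59.3)), (1, 26, np.float64(64.5), np.float64(60.2)), (3, 33, np.float64(70.1), np.float64(65.5)), (5, 28, np.float64(72.1), np.float64(70.3)), (7, 14, np.float64(71.8), np.float64(70.9)), (9, 16, np.float64(71.0), np.float64(70.1))]
```

```bash
cat >> w.py <<'E'
g=(b[...,0]>2)&(b[...,0]<16)&(abs(b[...,1]-54)<22)&(b[...,2]>62)&(b[...,2]<80)
print("behind",[(y,int(len(s)),np.percentile(s[:,2],[50,95]).round(1).tolist(),s[:,0].min().round(1),s[:,0].max().round(1)) for y in range(36,76,3) for s in[b[g&(abs(b[...,1]-y)<1.5)]] if len(s)])
v0,u0=215,365
for vv in range(205,255,3): print(vv,[tuple(P[vv,uu])+tuple(b[vv,uu].round(0).astype(int).tolist()) for uu in(372,380,388)])
E
python3 w.py | sed 's/np.int64(\([0-9]*\))/\1/g;s/np.float64//g'| tail -18
```

```text
behind [(45, 10, [63.0, 66.8], (4.3), (11.5)), (48, 39, [65.0, 66.4], (2.4), (11.4)), (51, 40, [65.2, 66.3], (2.5), (11.3)), (54, 36, [65.2, 66.3], (2.2), (11.0)), (57, 40, [65.2, 66.2], (2.3), (11.0)), (60, 39, [65.0, 66.2], (2.2), (11.5)), (63, 3, [64.8, 65.0], (2.8), (8.7))]
205 [(173, 173, 168, -21, 50, 59), (171, 173, 168, -21, 56, 58), (93, 101, 100, -21, 63, 58)]
208 [(209, 208, 202, -19, 50, 59), (209, 209, 204, -19, 56, 59), (120, 124, 122, -18, 63, 58)]
211 [(218, 218, 212, -16, 50, 59), (216, 218, 210, -16, 56, 59), (202, 205, 199, -16, 63, 59)]
214 [(219, 219, 212, -14, 50, 59), (216, 219, 212, -13, 57, 58), (213, 216, 210, -14, 63, 59)]
217 [(208, 210, 203, -11, 50, 59), (214, 218, 211, -11, 57, 59), (214, 218, 212, -11, 63, 59)]
220 [(120, 127, 124, -8, 50, 59), (148, 155, 152, -8, 57, 59), (208, 211, 205, -9, 63, 60)]
223 [(72, 76, 75, -5, 51, 58), (70, 76, 75, -6, 57, 60), (150, 152, 148, -6, 63, 60)]
226 [(20, 23, 88, -7, 49, 69), (21, 23, 90, -7, 55, 69), (66, 66, 107, -7, 61, 69)]
229 [(29, 37, 175, -5, 48, 71), (22, 33, 172, -5, 55, 71), (35, 43, 171, -5, 61, 70)]
232 [(27, 32, 163, -2, 49, 70), (21, 31, 156, -3, 55, 72), (43, 50, 161, -3, 61, 71)]
235 [(15, 21, 113, 3, 50, 64), (14, 18, 108, 3, 57, 64), (131, 133, 136, 5, 64, 60)]
238 [(31, 40, 175, 5, 50, 65), (26, 36, 168, 5, 56, 65), (145, 149, 147, 8, 65, 59)]
241 [(34, 41, 184, 7, 50, 67), (35, 44, 187, 7, 56, 66), (177, 180, 181, 11, 65, 58)]
244 [(110, 114, 180, 11, 50, 63), (111, 118, 186, 11, 57, 64), (213, 215, 209, 13, 65, 59)]
247 [(213, 216, 211, 16, 52, 59), (215, 217, 211, 16, 58, 59), (215, 217, 212, 16, 65, 59)]
250 [(214, 218, 211, 19, 52, 59), (216, 216, 211, 19, 58, 59), (215, 218, 212, 19, 65, 58)]
253 [(212, 214, 207, 22, 52, 59), (212, 215, 207, 22, 59, 59), (211, 214, 207, 22, 66, 58)]
```

The wrist depth shows the main toggle at about 0.62 rad, not fully off. A lobe of the toggle behind it sits at x 3–11, z up to 67, and my low fingertip jammed against it. I'll push again with the tip higher, at z 69.

Request:
step_arm:
  deltas: [0,-1,1.3,0,0,0,0,0,-1,1.3,0,0,0,0,0,-1,1.3,0,0,0,0,0,-0.9,1.05,0,0,0,0,0,0,0,1.5,0,0,0,0,0,0,1.5,0,0,0,0,0,0,1.2,0,0,0,0,0,0,0.5,0,0,0,0,0,0,0,0,0,0,0,0,0,0,0,0,0]

```text
t: 17.05
eef_pos: [0.5698, 0.0041, 0.1495]
tcp_rot: [-0.299, -3.124, -0.0]
contact_force: [-0.1, 0.2, 0.2]
opening: 0.0004
grip_force: 0.0
```

```bash
python3 s.py
```

```text
[23.6 55.1 71.5] [-0.11  0.18  0.24] 17.05
```

Request:
step_arm:
  deltas: [0,0,0,0.25,0,0,0,0,0.3,0,0,0,0,0,0,0.3,0,0,0,0,0,0,0.3,0,0,0,0,0,0,0.3,0,0,0,0,0,0,0.15,0,0,0,0,0,0,0,0,0,0,0,0,0,0,0,0,0,0,0]

```text
t: 17.85
eef_pos: [0.5566, 0.0069, 0.1471]
tcp_rot: [-0.298, -3.125, -0.0]
contact_force: [-0.7, -0.1, 0.5]
opening: 0.0001
grip_force: 0.0
```

```bash
python3 s.py
```

```text
[10.1 55.4 69.1] [-0.63 -0.18  0.51] 17.85
```

Request:
step_arm:
  deltas: [0,0.12,0,0,0,0,0,0,0.12,0,0,0,0,0,0,0,0,0,0,0,0]

```text
t: 18.15
eef_pos: [0.5548, 0.0072, 0.1474]
tcp_rot: [-0.298, -3.126, -0.0]
contact_force: [3.0, -1.1, -0.1]
opening: 0.0003
grip_force: 1.1
```

```bash
python3 s.py
```

```text
[ 8.5 55.3 69.4] [ 3.18 -0.52 -0.05] 18.15
```

Request:
step_arm:
  deltas: [0,0.1,0,0,0,0,0,0,0.1,0,0,0,0,0,0,0,0,0,0,0,0]

```text
t: 18.45
eef_pos: [0.5539, 0.0074, 0.1481]
tcp_rot: [0.298, 3.125, 0.0]
contact_force: [6.3, -1.4, -0.3]
opening: 0.0
grip_force: 2.6
```

```bash
python3 s.py
```

```text
[ 7.7 55.4 70.1] [ 6.47 -0.14 -0.35] 18.45
```

Request:
step_arm:
  deltas: [0,0.1,0,0,0,0,0,0,0.06,0,0,0,0,0,0,0,0,0,0,0,0]

```text
t: 18.75
eef_pos: [0.5508, 0.0082, 0.1484]
tcp_rot: [-0.298, -3.124, -0.001]
contact_force: [-1.3, 0.3, 7.0]
opening: 0.0006
grip_force: 3.5
```

```bash
python3 s.py
```

```text
[ 4.2 55.5 70.4] [-1.39  0.08  6.96] 18.75
```

Request:
step_arm:
  deltas: [0,-0.5,0,0,0,0,0,0,-0.4,0,-2,0,0,0,0,0.5,-1.5,-3,0,0,0,0,1,-1.8,0,0,0,0,0,1,-1.7,0,0,0,0,0,1,0,0,0,0,0,0,0.5,0,0,0,0,0,0,0,0,0,0,0,0,0,0,0,0,0,0,0]

```text
t: 19.65
eef_pos: [0.511, -0.0346, 0.1969]
tcp_rot: [-0.297, -3.124, -0.001]
contact_force: [-0.4, -0.2, 0.1]
opening: 0.0004
grip_force: 0.0
```

```bash
python3 w.py | sed 's/np.int64(\([0-9]*\))/\1/g;s/np.float64//g'|sed -n '1,12p;17,20p;25,35p'
```

```text
[-26.9   5.9 118.9] 19.65
red 308
[[-59.6  24.7  62.2]
 [ -1.7  48.2  64.2]
 [  0.8  52.9  69.9]
 [  7.7  57.5  71.2]
 [ 11.2  61.6 202.9]]
54 146 z>66 x,z: [-2.2 -0.9  2. ] [71.  72.5]
27 60 z>66 x,z: [3.3 4.7 7.2] [69.7 71.2]
-9 29 z>66 x,z: [3.3 4.6 6.7] [69.3 71. ]
-27 56 z>66 x,z: [3.6 5.1 7.3] [69.6 71.2]
face x [-92.2 -91.5]
main z by x bin
54 [(-13, 28, (59.6), (58.9)), (-11, 36, (60.2), (59.0)), (-9, 36, (60.3), (59.0)), (-7, 33, (59.8), (59.0)), (-5, 38, (60.7), (59.6)), (-3, 78, (72.7), (65.2)), (-1, 101, (73.0), (65.3)), (1, 47, (72.9), (71.2)), (3, 13, (72.2), (71.2)), (7, 25, (64.8), (64.0)), (9, 36, (66.0), (63.9)), (11, 23, (64.8), (63.3))]
27 [(-13, 15, (60.4), (59.6)), (-11, 16, (60.6), (59.6)), (-9, 17, (60.7), (59.4)), (-7, 15, (60.9), (59.3)), (-5, 13, (60.2), (59.4)), (-3, 18, (61.0), (59.5)), (-1, 15, (60.7), (59.5)), (1, 23, (64.2), (60.0)), (3, 43, (69.0), (65.6)), (5, 27, (72.2), (70.1)), (7, 14, (71.0), (70.7))]
behind [(45, 4, [67.2, 70.4], (2.3), (5.9)), (48, 23, [63.7, 71.7], (2.1), (11.4)), (51, 22, [64.1, 71.6], (2.0), (11.5)), (54, 19, [63.9, 66.4], (
[... 423 characters left out ...]
13, 215, 209, -13, 50, 59), (212, 216, 210, -13, 57, 58), (212, 217, 210, -13, 64, 58)]
229 [(215, 217, 211, -11, 51, 59), (211, 216, 208, -11, 57, 59), (212, 216, 210, -11, 64, 59)]
232 [(212, 215, 207, -8, 51, 59), (209, 214, 207, -8, 57, 60), (208, 214, 206, -8, 64, 58)]
235 [(108, 110, 107, -5, 51, 59), (115, 118, 113, -6, 57, 60), (156, 161, 155, -5, 64, 59)]
238 [(12, 9, 9, -3, 51, 59), (9, 5, 11, -3, 58, 59), (138, 142, 134, -3, 64, 59)]
241 [(10, 11, 35, -2, 50, 63), (9, 12, 40, -2, 57, 64), (145, 146, 143, 0, 65, 59)]
244 [(19, 20, 79, -2, 49, 71), (16, 17, 75, -2, 56, 69), (83, 87, 111, -2, 62, 70)]
247 [(31, 38, 185, 0, 49, 72), (27, 37, 183, -1, 55, 73), (55, 59, 174, 0, 62, 72)]
```

The fingertip slipped over the toggle and dragged it back to mid. The lobe moves with the toggle, sits at radius 15 and jams under the finger. I'll push the lobe itself from the hinge side, with the finger low at z 61.

Request:
step_arm:
  deltas: [0,-1.3,1.25,0,0,0,0,0,-1.3,1.25,0,0,0,0,0,-1.3,1.25,0,0,0,0,0,-1.3,1.2,0,0,0,0,0,-0.1,0,1.3,0,0,0,0,0,0,1.5,0,0,0,0,0,0,1.5,0,0,0,0,0,0,0.3,0,0,0,0,0,0,0,0,0,0,0,0,0,0,0,0,0]

```text
t: 20.7
eef_pos: [0.5722, 0.0031, 0.1511]
tcp_rot: [-0.299, -3.125, -0.0]
contact_force: [-0.2, 0.1, -0.0]
opening: 0.0004
grip_force: 0.0
```

```bash
python3 s.py
```

```text
[26.1 54.6 73.1] [-0.21  0.02 -0.02] 20.7
```

Request:
step_arm:
  deltas: [0,0,0,0.5,0,0,0,0,0,0,0.5,0,0,0,0,0,0,0.22,0,0,0,0,0,0,0,0,0,0,0,0,0,0,0,0,0]

```text
t: 21.2
eef_pos: [0.5722, 0.0034, 0.1387]
tcp_rot: [-0.298, -3.124, -0.0]
contact_force: [-0.6, 0.2, 0.8]
opening: 0.0004
grip_force: 0.0
```

```bash
python3 s.py
```

```text
[26.1 54.9 60.7] [-0.58  0.08  0.82] 21.2
```

Request:
step_arm:
  deltas: [0,0.2,0,0,0,0,0,0,0.2,0,0,0,0,0,0,0,0,0,0,0,0]

```text
t: 21.5
eef_pos: [0.568, 0.0042, 0.1388]
tcp_rot: [-0.298, -3.124, -0.0]
contact_force: [0.5, -0.3, 0.7]
opening: 0.0007
grip_force: 0.0
```

```bash
python3 s.py
```

```text
[21.8 54.9 60.8] [ 0.59 -0.18  0.73] 21.5
```

Request:
step_arm:
  deltas: [0,0.2,0,0,0,0,0,0,0,0,0,0,0,0]

```text
t: 21.7
eef_pos: [0.5661, 0.0046, 0.1388]
tcp_rot: [-0.298, -3.124, -0.0]
contact_force: [0.3, -0.9, -0.0]
opening: 0.0006
grip_force: 0.0
```

```bash
python3 s.py
```

```text
[19.9 54.9 60.8] [ 0.44 -0.79 -0.04] 21.7
```

Request:
step_arm:
  deltas: [0,0.2,0,0,0,0,0,0,0,0,0,0,0,0]

```text
t: 21.9
eef_pos: [0.5641, 0.0049, 0.1387]
tcp_rot: [-0.298, -3.124, -0.0]
contact_force: [0.5, 0.1, 0.2]
opening: 0.0004
grip_force: 0.0
```

```bash
python3 s.py
```

```text
[17.8 54.8 60.7] [0.46 0.22 0.23] 21.9
```

Request:
step_arm:
  deltas: [0,0.2,0,0,0,0,0,0,0.1,0,0,0,0,0,0,0,0,0,0,0,0]

```text
t: 22.2
eef_pos: [0.5612, 0.0055, 0.1387]
tcp_rot: [-0.298, -3.124, -0.001]
contact_force: [0.2, 0.1, -0.1]
opening: 0.0001
grip_force: 0.0
```

```bash
python3 s.py
```

```text
[14.9 54.9 60.7] [ 0.16  0.17 -0.08] 22.2
```

Request:
step_arm:
  deltas: [0,0.2,0,0,0,0,0,0,0,0,0,0,0,0]

```text
t: 22.4
eef_pos: [0.5597, 0.0058, 0.1391]
tcp_rot: [-0.298, -3.126, -0.0]
contact_force: [0.9, -1.0, 0.0]
opening: 0.0007
grip_force: 0.6
```

```bash
python3 s.py
```

```text
[13.4 54.9 61.1] [ 1.11 -0.76  0.02] 22.4
```

```bash
cat > u.py <<'E'
from h import *
from station import capture
c=capture("side"); P=c["pixels"].astype(int)
for k,n in((pickle.load(open("side2.pkl","rb")),"before"),(c,"now")):
    P=k["pixels"].astype(int); print(n)
    for v in range(192,208): print(v,' '.join("%3d"%max(0,P[v,u,2]-max(P[v,u,0],P[v,u,1])) if P[v,u].max()>0 else '' for u in range(322,346)))
E
python3 u.py
```

```text
before
192   4   4   4   5   4   4   4   4   2   3   3   4   3   3   3   3   3   4   3   3   4   5   5   5
193   4   4   3   4   4   4   4   3   3   3   3   4   3   3   3   4   3   3   3   3   4   4   4   4
194   3   3   4   4   3   4   3   4   4   4   4   2   4   4   3   2   3   3   3   3   3   4   4   4
195   3   3   3   3   4   2   4   4   3   2   2   3   4   4   3   4   3   3   4   4   4   3   4   4
196   4   3   4   5   3   3   3   3   2   2   2   1   3   4   4   4   3   3   4   3   3   4   3   3
197   3   4   3   3   5   3   3   2   1  31  36   2   2   4   4   4   3   4   4   3   3   4   4   4
198   4   3   4   3   4   4   3   0  12  93  77   7   0   3   3   4   4   3   3   4   4   4   5   4
199   3   4   4   5   4   4   2   0  33  91  39   5  23  11   1   3   2   5   4   4   4   5   3   4
200   5   3   5   4   1   2   1   3  31  60  30  34  74  51   0   0   3   4   4   4   3   3   7   8
201   3   4   4   2   2   2   1   2  20  43  40  82  98  72   0   1   3   4   4   4   4   3   6   3
202   4   4   3   2   2   2   1   0  13  22  16  61  69  46   0   1   2   6   4   5   5   4  
[... 1410 characters left out ...]

201   4   5   4   2   2   1   2   1  52  42  16  33  17   5   2   2   3   3   7   5   4   4   5   5
202   4   4   2   3   2   1   0   2  35  26  11  40  37   9   1   4   3   6   4   4   5   4   1   2
203   4   3   3   2   3   2   3   2   8   5   0  13  29   5   2   2   3   6   5   4   4   6   2   4
204   4   4   2   2   1   4   3   2   1   0   0   2  10   3   3   3   1   5   5   5   4   6   5   4
205   4   2   2   3   3   1   2   2   0   0   0   2   2   2   2   3   3   5   5   4   5   4   5   4
206   5   1   3   2   3   2   3   3   0   0   2   0   2   2   3   3   7   4   4   4   3   4   4   6
207   3   2   1   1   2   1   1   3   0   0   1   2   4   2   3   5   5   5   4   3   5   7   6   3
```

Request:
step_arm:
  deltas: [0,-0.15,0,0,0,0,0,0,0,0,-0.3,0,0,0,0,0.2,0,0,0,0,0,0,0.2,0,0,0,0,0,0,0,0,0,0,0,0]

```text
t: 22.95
eef_pos: [0.5571, 0.0063, 0.1421]
tcp_rot: [-0.298, -3.125, -0.0]
contact_force: [0.0, 1.0, 0.9]
opening: 0.0001
grip_force: 0.6
```

```bash
python3 s.py
```

```text
[10.8 54.9 64.1] [-0.18  0.97  0.9 ] 22.95
```

Request:
step_arm:
  deltas: [0,0.2,0,0,0,0,0,0,0,0,0,0,0,0]

```text
t: 23.15
eef_pos: [0.5563, 0.0065, 0.1426]
tcp_rot: [0.298, 3.126, 0.0]
contact_force: [4.4, -0.4, -0.3]
opening: 0.0004
grip_force: 2.2
```

```bash
python3 s.py
```

```text
[10.2 54.9 64.6] [ 4.39  0.4  -0.33] 23.15
```

Request:
step_arm:
  deltas: [0,0.2,0,0.05,0,0,0,0,0,0,0,0,0,0]

```text
t: 23.35
eef_pos: [0.5556, 0.0066, 0.143]
tcp_rot: [0.298, 3.122, -0.0]
contact_force: [7.3, -1.5, -0.8]
opening: 0.0005
grip_force: 3.6
```

```bash
python3 s.py
```

```text
[ 9.9 54.9 65. ] [ 7.44 -0.09 -0.81] 23.35
```

Request:
step_arm:
  deltas: [0,0.1,0,0.05,0,0,0,0,0,0,0,0,0,0,0,-0.6,0,0,0,0,0,0,-0.6,0,0,0,0,0,0,-0.5,0,0,0,0,0,0,0,0,0,0,0,0,0,0,0,-2,0,0,0,0,0,0,-3.4,0,0,0,0,0.5,-1.6,0,0,0,0,0,1,-1.7,0,0,0,0,0,1,-1.7,0,0,0,0,0,1,0,0,0,0,0,0,0.5,0,0,0,0,0,0,0,0,0,0,0,0,0,0,0,0,0,0,0]

```text
t: 24.85
eef_pos: [0.5201, -0.0372, 0.1946]
tcp_rot: [-0.297, -3.124, -0.001]
contact_force: [0.4, 0.0, 0.4]
opening: 0.0005
grip_force: 0.0
```

```bash
sed -i '/^v0,u0/,$d' w.py; cat >> w.py <<'E'
for uu in(372,378,384):
    print(uu,[(vv,P[vv,uu,2],*b[vv,uu].round(1)) for vv in range(200,262,2) if abs(b[vv,uu,0])<16])
E
python3 w.py | sed 's/np.int64(\([0-9]*\))/\1/g;s/np.float64(\([-0-9.]*\))/\1/g'
```

```text
[-17.5   5.2 116.6] 24.85
red 409
[[-6.9 45.1 59.4]
 [-4.  48.9 64.5]
 [ 2.9 53.3 66.1]
 [ 5.9 57.7 69.9]
 [10.6 61.9 71.5]]
54 170 z>66 x,z: [-6.6 -3.7  6.3] [69.9 71.4]
27 68 z>66 x,z: [3.7 5.6 9.3] [70.  71.4]
-9 57 z>66 x,z: [3.4 5.2 8.8] [69.7 71.4]
-27 72 z>66 x,z: [3.9 5.8 9. ] [70.1 71.3]
face x [-92.4 -91.7]
(-5, 54, 70) 381.0 231.0 0.234 0.23440574 [ 29  35 167]
(5, 27, 70) 346.0 243.0 0.237 0.23641674 [28 17 14]
(-60, 80, 57) 415.0 159.0 0.231 0.23013824 [208 220 213]
(0, -60, 58) 241.0 231.0 0.247 0.24688612 [192 207 205]
main z by x bin
54 [(-13, 35, 59.9, 58.7), (-11, 38, 60.3, 58.9), (-9, 38, 60.2, 58.9), (-7, 68, 71.3, 59.8), (-5, 88, 71.4, 69.1), (-3, 52, 72.3, 70.6), (-1, 14, 71.0, 70.4), (1, 1, 64.4, 64.4), (3, 52, 65.7, 63.6), (5, 48, 67.1, 65.1), (7, 38, 67.4, 66.1), (9, 30, 66.8, 65.5), (11, 17, 65.1, 64.4), (13, 7, 60.2, 59.4)]
27 [(-13, 18, 60.5, 59.5), (-11, 21, 60.2, 59.5), (-9, 17, 60.3, 59.4), (-7, 20, 60.4, 59.6), (-5, 16, 60.3, 59.6), (-3, 16, 60.2, 59.3), (-1, 17, 60.9, 59.7), (1, 26, 64.3, 60.8), (3, 36, 68.2, 65.4), (5, 28, 71.6, 70.2), (7, 15, 71.5, 
[... 1223 characters left out ...]
3.3, 65.1), (240, 169, 4.8, 53.3, 65.6), (242, 183, 6.0, 53.2, 66.7), (244, 184, 8.7, 53.7, 64.8), (246, 183, 10.7, 53.9, 64.3), (248, 207, 14.5, 54.9, 60.2)]
384 [(214, 209, -15.6, 58.2, 59.8), (216, 213, -13.5, 58.6, 58.5), (218, 211, -11.8, 58.6, 58.9), (220, 195, -10.1, 58.7, 58.9), (222, 133, -8.5, 58.7, 59.2), (224, 104, -6.5, 59.0, 58.6), (226, 44, -5.1, 58.9, 59.5), (228, 82, -2.7, 59.4, 57.9), (230, 166, -5.8, 56.6, 70.0), (232, 175, -4.2, 56.6, 70.3), (234, 173, -2.8, 56.6, 70.9), (236, 121, 2.6, 58.8, 62.3), (238, 129, 3.6, 58.4, 64.3), (240, 166, 4.9, 58.3, 65.1), (242, 186, 6.2, 58.1, 66.3), (244, 185, 8.5, 58.5, 65.2), (246, 186, 10.6, 58.8, 64.4), (248, 208, 15.4, 60.4, 58.3)]
```

The stop is repeatable at about 7 N, but depth reads 0.65–0.7 rad, so it's ambiguous. I'll push to on and measure the other end. That calibrates the reading, and it's harmless if off didn't register.

Request:
step_arm:
  deltas: [0,0.4,1.3,0,0,0,0,0,0.5,1.3,0,0,0,0,0,0.5,1.3,0,0,0,0,0,0.3,1.2,0,0,0,0,0,0,0,1.5,0,0,0,0,0,0,1.5,0,0,0,0,0,0,1.3,0,0,0,0,0,0,0.6,0,0,0,0,0,0,0.2,0,0,0,0,0,0,0,0,0,0,0,0,0,0,0,0,0]

```text
t: 26.0
eef_pos: [0.5134, 0.0156, 0.1444]
tcp_rot: [-0.299, -3.125, -0.0]
contact_force: [-1.0, -0.6, 0.4]
opening: 0.0008
grip_force: 0.0
```

```bash
python3 s.py
```

```text
[-33.9  55.7  66.4] [-0.87 -0.76  0.43] 26.0
```

Request:
step_arm:
  deltas: [0,-0.4,0,0.1,0,0,0,0,-0.4,0,0,0,0,0,0,-0.4,0,0,0,0,0,0,-0.3,0,0,0,0,0,0,-0.3,0,0,0,0,0,0,-0.3,0,0,0,0,0,0,-0.1,0,0,0,0,0,0,0,0,0,0,0,0]

```text
t: 26.8
eef_pos: [0.5348, 0.0116, 0.1429]
tcp_rot: [-0.298, -3.125, -0.0]
contact_force: [-0.2, 0.4, 0.4]
opening: 0.0004
grip_force: 0.2
```

```bash
python3 s.py
```

```text
[-12.2  55.9  64.9] [-0.25  0.33  0.38] 26.8
```

Request:
step_arm:
  deltas: [0,-0.2,0,0,0,0,0,0,0,0,0,0,0,0]

```text
t: 27.0
eef_pos: [0.5367, 0.0113, 0.1428]
tcp_rot: [-0.298, -3.125, -0.0]
contact_force: [-0.3, 0.6, -0.4]
opening: 0.0001
grip_force: 0.3
```

```bash
python3 s.py
```

```text
[-10.3  55.9  64.8] [-0.43  0.53 -0.38] 27.0
```

Request:
step_arm:
  deltas: [0,-0.2,0,0,0,0,0,0,0,0,0,0,0,0]

```text
t: 27.2
eef_pos: [0.5376, 0.0111, 0.1426]
tcp_rot: [-0.298, -3.121, -0.001]
contact_force: [-4.7, 0.7, 4.2]
opening: 0.0005
grip_force: 3.2
```

```bash
python3 s.py
```

```text
[-9.7 55.9 64.6] [-4.76 -0.22  4.2 ] 27.2
```

Request:
step_arm:
  deltas: [0,-0.15,0,0,0,0,0,0,0,0,0,0,0,0]

```text
t: 27.4
eef_pos: [0.538, 0.011, 0.1425]
tcp_rot: [-0.297, -3.117, -0.001]
contact_force: [-10.7, 0.4, 6.7]
opening: 0.0004
grip_force: 5.7
```

```bash
python3 s.py
```

```text
[-9.5 55.9 64.5] [-10.54  -1.61   6.69] 27.4
```

Request:
step_arm:
  deltas: [0,0.6,0,0,0,0,0,0,0.6,0,0,0,0,0,0,0.5,0,0,0,0,0,0,0,0,-2,0,0,0,0,0,0,-3.2,0,0,0,0,-0.2,-1.6,0,0,0,0,0,-0.2,-1.7,0,0,0,0,0,-0.2,-1.7,0,0,0,0,0,0,0,0,0,0,0,0,0,0,0,0,0,0]

```text
t: 28.4
eef_pos: [0.5198, -0.0364, 0.1949]
tcp_rot: [-0.299, -3.125, -0.001]
contact_force: [-0.3, 0.4, -0.5]
opening: 0.0004
grip_force: 0.0
```

```bash
python3 w.py | sed 's/np.int64(\([0-9]*\))/\1/g;s/np.float64(\([-0-9.]*\))/\1/g'
```

```text
[-17.9   5.9 116.9] 28.4
red 322
[[ 1.7 45.1 58.9]
 [ 2.8 49.  64.2]
 [ 4.3 53.3 68.1]
 [ 6.2 57.9 70.2]
 [ 9.8 61.9 71.7]]
54 167 z>66 x,z: [3.8 5.4 9.1] [69.8 71.5]
27 71 z>66 x,z: [3.4 5.3 9.1] [69.8 71.5]
-9 65 z>66 x,z: [3.4 5.  8.1] [69.8 71.9]
-27 68 z>66 x,z: [3.9 5.6 8.9] [69.9 71.3]
face x [-92.7 -92. ]
(-5, 54, 70) 380.0 231.0 0.235 0.24712329 [27 29 26]
(5, 27, 70) 345.0 243.0 0.237 0.23771721 [26 15 11]
(-60, 80, 57) 414.0 159.0 0.232 0.2310419 [209 220 213]
(0, -60, 58) 240.0 231.0 0.248 0.2474855 [189 203 202]
main z by x bin
54 [(-13, 38, 59.9, 58.9), (-11, 34, 60.4, 58.7), (-9, 33, 60.2, 58.8), (-7, 35, 60.8, 58.9), (-5, 42, 60.4, 59.1), (-3, 35, 61.1, 59.2), (-1, 37, 60.4, 59.2), (1, 52, 65.4, 59.5), (3, 94, 69.1, 64.4), (5, 72, 72.5, 69.7), (7, 36, 71.8, 70.7), (9, 31, 70.9, 70.0), (11, 3, 68.6, 68.5)]
27 [(-13, 20, 60.6, 59.3), (-11, 18, 61.0, 60.0), (-9, 20, 60.3, 59.5), (-7, 13, 60.9, 59.6), (-5, 21, 60.4, 59.6), (-3, 16, 60.5, 59.6), (-1, 15, 60.9, 59.6), (1, 27, 63.6, 59.8), (3, 41, 70.7, 65.2), (5, 23, 71.9, 70.3), (7, 16, 71.6, 70.6), (9, 11, 70.4, 70.1), (1
[... 1164 characters left out ...]
38, 78, 3.2, 54.2, 64.6), (240, 85, 4.0, 53.9, 66.7), (242, 84, 4.4, 53.3, 69.8), (244, 131, 5.9, 53.3, 70.4), (246, 176, 7.5, 53.3, 70.6), (248, 183, 9.2, 53.4, 70.7)]
384 [(214, 211, -15.4, 59.3, 58.4), (216, 212, -14.0, 59.2, 59.5), (218, 211, -12.3, 59.2, 59.6), (220, 211, -10.4, 59.5, 59.1), (222, 210, -8.5, 59.7, 58.8), (224, 195, -6.9, 59.7, 59.1), (226, 93, -5.5, 59.6, 60.0), (228, 34, -3.7, 59.7, 60.0), (230, 32, -1.9, 59.8, 59.9), (232, 25, -0.0, 60.0, 59.7), (234, 44, 2.2, 60.3, 58.8), (236, 75, 2.2, 59.4, 62.9), (238, 78, 3.3, 59.2, 64.3), (240, 80, 4.0, 58.7, 66.8), (242, 88, 5.3, 58.6, 67.8), (244, 129, 5.7, 58.0, 70.7), (246, 177, 7.6, 58.2, 70.4), (248, 185, 9.6, 58.4, 69.9)]
```

The on reading matches the neighbours. The finger met firm stops at both ends, at centre +9.3 and -9.5, symmetric about the pivot, with 7–11 N against the 1–2 N needed to turn it. So off was reached. I'll lift clear, check the cover and breakers, and hand in.

Request:
step_arm:
  deltas: [0,1,0,-3,0,0,0,0,1,0,-3,0,0,0,0,1,0,-3,0,0,0,0,0,0,0,0,0,0,0,0,0,0,0,0,0]

```text
t: 28.95
eef_pos: [0.4909, -0.0302, 0.2856]
tcp_rot: [-0.297, -3.127, -0.0]
contact_force: [-0.7, 0.2, -0.6]
opening: 0.0005
grip_force: 0.0
```

```bash
python3 - <<'E'
from h import *
from station import r,capture,ticket
o=r.get_obs(); print(tip_now(o)[0].round(1),o["contact_force"].round(1))
c=capture("side"); W=cloud(c); b=Bm().inv().apply(W.reshape(-1,3)-B0)*1000
q=b[(abs(b[:,1])<78)&(b[:,0]>10)&(b[:,0]<160)&(b[:,2]>66)&(b[:,2]<140)]
m=[np.median(q[abs(q[:,2]-z)<4][:,0]).round(0) for z in(75,90,118,127)]; print(m)
if m[3]>92 and o["eef_pos"][2]>.25: print(ticket.hand_in())
E
```

```text
[-47.3   6.5 207.6] [-0.7  0.2 -0.6]
[np.float64(64.0), np.float64(74.0), np.float64(89.0), np.float64(101.0)]
the job is handed in; nothing more can be done
None
```

I handed the job in at about 29 s with the cover lying back open and the main toggle on, level with the three neighbours I could measure (the fourth was hidden from the camera). The toggle met a firm stop on the off push, but the camera read only about 0.65–0.73 rad against the 0.68 needed, so off is likely but not certain, and the hand-in gave no verdict.

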